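# Gather vial caps into the green corner of a tote

## Robot

A 6-joint arm with a two-finger parallel gripper is mounted at the origin on the work surface. World frame = base frame: x ahead of the robot, y to its left, z up, the work surface at z = 0. Lengths are in m, angles in rad, forces in N, time in s.
With the tool pointing down it reaches from about 0.325 to 0.9 m from the base axis. Payload 6.1 kg.
Tool frame: the origin (TCP) lies on the centre line of the jaws, within the pads' length; the fingertips stand 19 mm ahead of it and the grasp point (between the pads) is the TCP; z points along the fingers, y is the line along which they close (so a half turn about z gives the same grasp; the last joint's range is limited). The gripper opens to 85 mm and grips with 20 to 120 N. Pads are 22 mm wide; open, the fingers measure 114 mm over their backs; the gripper's body (76 mm by 85 mm) begins 54 mm behind the grasp point. The pads swing forward as they close: fully open they stand 13 mm farther back than shut.
Start: joints at [-1.291, 0.22, 1.526, -0, 1.395, -0.126], TCP at [0.247, -0.574, 0.25] pointing down, gripper open.
Joint ranges: [-2.98, 2.98], [-0.91, 2.08], [0.09, 2.57], [-1.24, 4.39], [0.2, 2.65], [-2.68, 2.68]. Speed limits (rad/s): [2.57, 2.57, 3.01, 3.14, 3.14, 3.14].

## Interface

Orientations are given as a unit quaternion [x, y, z, w].
In Python, from rig import arm, telemetry, imaging, hand_in, nets gives the robot as it stands. The module is installed in compiled form; this text tells all that it offers. Calls block until the motion is done:
- arm.move_pose(position, orientation): joint-space move of the TCP to a pose.
- arm.move_straight(position, rot=None, v=0.15, guard=None): straight line of the TCP; rot=None keeps the orientation; v is the mean speed in m/s. With guard (N) it stops when the force on the tool has changed by that much, and returns True; else False.
- arm.move_j(angles): joint-space move.
- arm.command_gripper(opening, grasp_force=None): opening from 0.0 (shut) to 1.0 (fully open); grasp_force is the grip in N (None keeps the last); returns when the fingers have stopped.
- arm.hold(seconds).
- arm.ik(position, orientation): joint angles nearest the present ones, or None.
- telemetry.sense(): the state.
- imaging.read_camera(name): name is "side" or "top"; returns the picture (420x560x3 uint8, red, green, blue); there is no depth.
- imaging.camera_info(name): a dict with "mtx" (3x3 intrinsics, pixels), "dist" ([k1, k2, p1, p2, k3] as OpenCV has them; the pictures are not rectified), "R" (3x3) and "t" (3): a world point X has camera coordinates R X + t. Camera axes: x right, y down, z forward; pixel columns grow to the right and rows downward; lengths in m; the calibration is good to about 2 mm. A picture is of the moment at which its call begins. camera_info takes no time and is no camera call.
A pose or a line that the arm cannot do raises arm.MotionError and nothing moves.
- hand_in(): hands the job in; it is judged then, once.
Trained networks look in the newest picture that a camera, given by its name, has taken for a name from the list of things; names that differ only in an ending like _2 or _b are one class to them, and where a whole thing is asked for, a point or a joint stands for the part that bears it (a point fixed in the world has none). Each returns a list of dicts, best first, with "confidence" (0 to 1); they miss things now and then, are a little off and sometimes report something else, mostly with a low value. They report only what shows in the picture. A call takes as long as a camera call.
- nets.spot_in(camera, thing): "at" ([x, y, z] in m, in world coordinates, good to about 4 mm: the middle of the surface that is visible of it).
- nets.masks_of(camera, thing): "region" (420x560 bool, what is visible of it).
The state is a dict: "time": time; "joint_pos": joint angles; "qd": joint speeds; "effort": joint torques, N m; "position": TCP position; "tcp_rot": TCP orientation; "force": force on the tool from outside, world axes, zero at the start; "moment": the same for the moment, N m; "grip_width": opening from 0.0 (shut) to 1.0 (fully open); "finger_force": force on a finger pad.
Only numpy, scipy, OpenCV 4.12 (cv2) and the standard library are available. Lean on these libraries where they do the work, as an engineer would, in place of code of your own. Each camera call takes 0.05 s, during which the arm holds its last target. There are 200 camera calls.

## Task

Draw the blue tote of loose vial caps by its handle straight out of the open end of its aluminium bay, then lift it clear of the bench and tip it about 30 to 40 degrees towards its green corner until all three caps have slid together into that corner. Spill no cap and leave the vial, the bowl and the pebble where they are. Finish while still holding the tote up, steady and tilted, with the caps in the green corner and only the gripper carrying it.

Things in the scene. Friction and masses are not known exactly. Their poses are not given: they have to be found in the camera images.
- tote: loose blue open tote, about 0.3 kg, sizes in mm: outside 170 (x) by 130 (y) by 45 high, walls and floor 5 thick; in the bay at first. Origin: centre of underside, z up, +y the way out of the bay. Green marks on its (-x, +y) corner. Slick inside: caps slide from 8 to 13 degrees of tilt; along a wall they rub more, so 30 degrees or more diagonally towards the corner moves them reliably.
- handle (a point): middle of the tote's black handle bar, the place to grip, 106 mm above the underside over the centre. Bar along the tote's y: 16 wide (x), 18 high (97 to 115 above the underside), 130 long, on a 16 by 5 strap at each y end wall; fingers close along the tote's x. Axes as the tote's.
- green_corner (a point): inner bottom corner of the tote marked green, where the caps must gather: at x -80, y +60, z +5 mm in the tote's frame. Axes as the tote's.
- tote_in (a point): centre of the tote's inner floor, z +5 mm in the tote's frame
- bay: aluminium bay fixed to the bench, no floor: rails 140 long along y, 180 apart (5 play each side), lips overhanging the tote's rim by 12, at 50 to 56 height, so it cannot be lifted there. Stop 30 high at the -y end; +y end open. Origin on the bench amid the rails. The tote, axes parallel, starts at y 0 to 30 in this frame and is free from 136 on; it slides on the bench with a few N.
- cap_a_center (a point): centre of the red vial cap, a loose disc 28 mm in diameter, 12 mm high, 20 g, lying in the tote
- cap_b_center (a point): centre of the yellow vial cap, same size
- cap_c_center (a point): centre of the white vial cap, same size
- vial: bystander: closed clear sample vial with white cap, 32 mm diameter, 75 mm high, standing on the bench left of the work; origin at the centre of its underside. Leave alone
- bowl: bystander: steel bowl, 120 mm diameter at the rim, 50 mm high; origin at the centre of its underside. Leave alone
- pebble: bystander: grey flat pebble, 52 mm diameter, 13 mm high; origin at the centre of its underside. Leave alone

How it is judged:
By the outcome, as a careful person would: the job done as asked, in the order asked, and still so for the second after the job is handed in, while the arm keeps its last pose, push and grip.
It also fails if it takes over 42 s, if anything falls off the work surface, if the arm or the gripper's body presses on something with over 40 N, if the wrist force passes 120 N, or if a joint passes its speed limit or range.

## Working session

There is one attempt and no reset: what is moved stays moved. The work goes in short steps, each a Python script; the robot and the scene stay as the last script left them, time stands still between calls to the robot, and variables do not carry over. Pictures are saved under pics/ and viewed, at most 10 in all, crops included, and the job is handed in when it is done.

```bash
mkdir -p pics; python3 - <<'E'
from rig import arm, telemetry, imaging, nets
import cv2,numpy as np
ims=[imaging.read_camera(n) for n in("top","side")]
for n,i in zip(("top","side"),ims): cv2.imwrite(f"pics/{n}0.png",i[:,:,::-1])
for n in("top","side"):
  c=imaging.camera_info(n); print(n,np.round(c["mtx"],1).tolist(),np.round(c["R"],3).tolist(),np.round(c["t"],3),c["dist"])
  for t in("tote","handle","green_corner","bay","cap_a_center","vial","bowl","pebble"):
    print(t,[(np.round(d["at"],3).tolist(),round(d["confidence"],2)) for d in nets.spot_in(n,t)[:3]])
print(telemetry.sense())
E
```

```text
top [[400.1, 0.0, 280.9], [0.0, 400.1, 209.6], [0.0, 0.0, 1.0]] [[-0.012, -0.999, 0.031], [-0.995, 0.008, -0.102], [0.102, -0.032, -0.994]] [0.043 0.554 0.87 ] [-0.03144541  0.          0.          0.          0.        ]
tote [([0.559, -0.144, 0.006], 0.73), ([0.603, -0.2, 0.018], 0.41)]
handle [([0.555, -0.147, 0.006], 0.83), ([0.54, -0.152, 0.014], 0.72)]
green_corner [([0.56, -0.139, 0.003], 0.94)]
bay [([0.556, -0.147, 0.004], 0.63)]
cap_a_center [([0.6, -0.202, 0.016], 0.57)]
vial [([0.55, 0.268, 0.072], 0.74)]
bowl [([0.678, 0.377, 0.02], 0.64)]
pebble [([0.451, 0.363, 0.013], 0.83)]
side [[383.4, 0.0, 282.8], [0.0, 383.4, 217.1], [0.0, 0.0, 1.0]] [[-0.966, -0.26, -0.002], [-0.136, 0.513, -0.848], [0.221, -0.818, -0.531]] [0.553 0.126 0.909] [0.02698276 0.         0.         0.         0.        ]
tote [([0.568, -0.143, 0.033], 0.66)]
handle [([0.57, -0.142, 0.031], 0.66)]
green_corner [([0.568, -0.14, 0.029], 0.85), ([0.552, 0.284, 0.046], 0.58), ([0.538, -0.153, 0.016], 0.22)]
bay [([0.54, -0.15, 0.016], 0.73), ([0.485, -0.107, 0.042], 0.67)]
cap_a_center [([0.598, -0.193, 0.015], 0.62)]
vial [([0.551, 0.284, 0.044], 0.59)]
bowl [([0.679, 0.353, 0.024], 0.7)]
pebble [([0.454, 0.373, 0.012], 0.94)]
{'time': 0.9, 'joint_pos': array([-1.29112405e+00,  2.20361602e-01,  1.52646593e+00,  6.35024326e-06,
        1.39467214e+00, -1.26072088e-01]), 'qd': array([ 0.00276402, -0.00041301,  0.0001075 ,  0.00041128, -0.00015762,
       -0.00071136]), 'effort': array([ 6.89361495e-04, -4.96830511e+01, -3.89739597e+01, -2.42754049e-04,
        6.28532562e-04,  1.31703996e-05]), 'position': array([ 0.24670905, -0.57426839,  0.25034151]), 'tcp_rot': array([9.79492033e-01, 2.01482893e-01, 6.68368648e-06, 4.61123980e-05]), 'force': array([ 1.08741434,  0.57446012, -0.45853624]), 'moment': array([-0.03199937, -0.023609  ,  0.02483282]), 'finger_force': 0.0, 'grip_width': 0.9986312703085254}
```

View pics/top0.png

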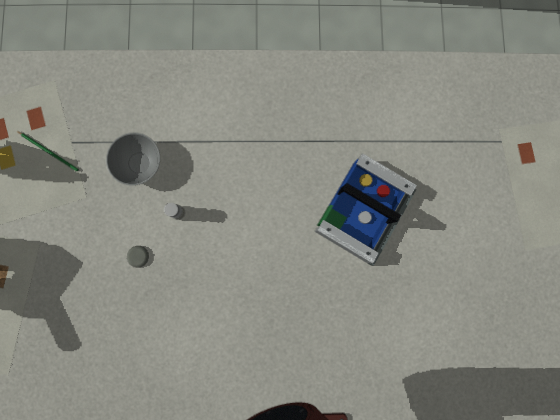

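View pics/side0.png

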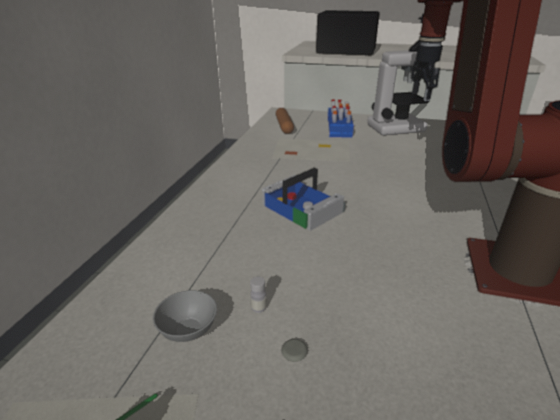

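The top view shows the tote in the bay around (366,208). The handle runs from (343,187) to (400,216), with green at (333,215) and the open end to the left. The vial is at (175,210), the bowl at (133,158) and the pebble at (139,257). I'll zoom in to measure.

```bash
python3 - <<'E'
import cv2
a=cv2.imread("pics/top0.png")[145:275,305:455]; b=cv2.imread("pics/side0.png")[160:235,255:355]
cv2.imwrite("pics/topc.png",cv2.resize(a,None,fx=4.6,fy=4.6,interpolation=cv2.INTER_CUBIC))
cv2.imwrite("pics/sidec.png",cv2.resize(b,None,fx=7,fy=7,interpolation=cv2.INTER_CUBIC))
E
```

```text
(no output)
```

View pics/topc.png

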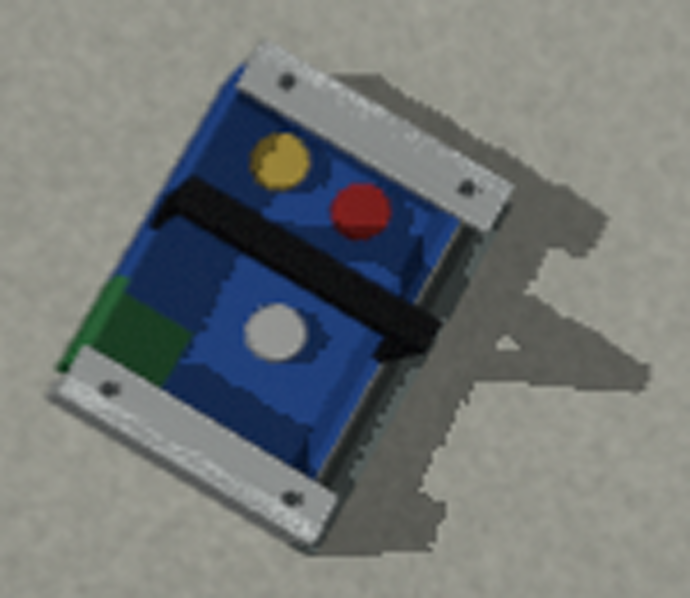

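View pics/sidec.png

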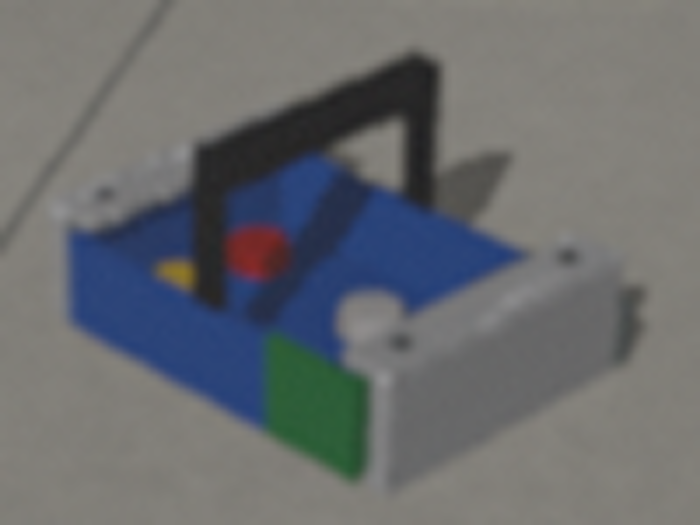

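The top crop shows the handle's top-face ends at about (182,195) and (431,338). The rail outer corners are (262,42), (514,188) and (48,388), with green at lower left. The side crop shows the tote's bottom front corners at (70,322) and (360,480). I'll fit the tote pose to these.

```bash
cat >h.py <<'E'
from rig import arm, telemetry, imaging, nets
import cv2,numpy as np
from scipy.optimize import least_squares
from scipy.spatial.transform import Rotation as Ro
def proj(n,P):
  c=imaging.camera_info(n); return cv2.projectPoints(np.asarray(P,float),cv2.Rodrigues(np.array(c["R"],float))[0],np.array(c["t"],float),np.array(c["mtx"]),np.array(c["dist"]))[0][:,0]
def T(x,y,yaw,P): return Ro.from_euler('z',yaw).apply(P)+[x,y,0]
E
python3 - <<'E'
from h import *
def full(p,o,s): return (np.array(p)+.5)/s-.5+o
tp=full([(182,195),(431,338)],(305,145),4.6); tP=[(0,.065,.115),(0,-.065,.115)]
sp=full([(70,322),(360,480),(72,232),(418,55),(200,148)],(255,160),7)
sP=[(.085,.065,0),(-.085,.065,0),(.085,.065,.045),(.008,-.065,.115),(.008,.065,.115)]
f=lambda p:np.r_[proj("top",T(*p,tP))-tp]
g=lambda p:proj("side",T(*p,sP))-sp
for F in(f,g,lambda p:np.r_[f(p),g(p)]):
  r=least_squares(lambda p:F(p).ravel(),[.56,-.15,-.4]); print(r.x,np.degrees(r.x[2]),np.round(r.fun,1))
bp=full([(262,42),(514,188),(48,388)],(305,145),4.6)
# bay: outer edge (half width w unknown), y ends +-.07
r=least_squares(lambda q:(proj("top",T(*q[:3],[(q[3],.07,.056),(q[3],-.07,.056),(-q[3],.07,.056)]))-bp).ravel(),[.56,-.15,-.4,.1]);print("bay",r.x,np.degrees(r.x[2]),np.round(r.fun,1))
E
```

```text
[ 0.55834324 -0.14450522 -0.53401691] -30.596915405145296 [-0.5 -0.3  0.5  0.3]
[ 0.55843165 -0.14586755 -0.54394385] -31.165686711255724 [ 0.6  0.5 -0.1  0.3 -0.1  0.3  0.1 -0.9 -0.5 -0.4]
[ 0.55831943 -0.14486491 -0.54095874] -30.994652409988483 [-0.3 -0.5  0.6  0.5  0.5  0.7  0.   0.5 -0.2  0.5  0.  -0.8 -0.5 -0.2]
bay [ 0.55474215 -0.14838761 -0.56526979  0.09977222] -32.38757317499483 [ 0.2 -0.8 -0.7  0.5  0.4  0.3]
```

```bash
cat >>h.py <<'E'
YAW=np.radians(-31.2); X0=np.array([.5583,-.1448,.107])
ex=np.array([np.cos(YAW),np.sin(YAW),0]); ey=np.array([-np.sin(YAW),np.cos(YAW),0])
def quat(sgn,yaw=YAW,tilt=0.,dirn=135.):
  y=sgn*np.array([np.cos(yaw),np.sin(yaw),0]); z=np.array([0,0,-1.])
  R=Ro.from_matrix(np.c_[np.cross(y,z),y,z]); a=yaw+np.radians(dirn)
  return (Ro.from_rotvec(np.radians(tilt)*np.array([-np.sin(a),np.cos(a),0]))*R).as_quat()
E
python3 - <<'E'
from h import *
for s in(1,-1):
  print(s)
  for p,q in [(X0+[0,0,.1],quat(s)),(X0,quat(s)),(X0+.16*ey,quat(s))]+[(X0+.16*ey+[0,0,.15],quat(s,YAW+np.radians(d),36)) for d in(0,30,-30,60)]:
    j=arm.ik(p,q); print(None if j is None else np.round(j,2))
E
```

```text
1
[-0.39  0.14  1.7  -0.    1.3   0.15]
[-0.39  0.25  1.77 -0.    1.12  0.15]
[-0.14  0.39  1.6  -0.    1.15  0.41]
[ 0.15  0.25  1.59 -0.65  1.3   0.88]
[ 0.09  0.03  1.83 -0.6   0.94  0.39]
[ 0.13  0.47  1.32 -0.57  1.63  1.24]
[-0.08 -0.12  1.99 -0.2   0.67 -0.46]
-1
None
None
None
[ 0.15  0.25  1.59 -0.65  1.3  -2.26]
None
[ 0.13  0.47  1.32 -0.57  1.63 -1.9 ]
[-0.08 -0.12  1.99 -0.2   0.67  2.68]
```

All feasible with sgn=+1. Next I'll approach, grasp and pull.

```bash
python3 - <<'E'
from h import *
def st(m): s=telemetry.sense(); print(m,round(s["time"],1),np.round(s["position"],4),np.round(s["force"],1),np.round(s["moment"],2),round(s["grip_width"],3),round(s["finger_force"],1))
q=quat(1)
arm.move_pose(X0+[0,0,.1],q); st("above")
g=arm.move_straight(X0,v=.1,guard=10); st(f"down {g}")
if not g:
  arm.command_gripper(0.,90); st("grip")
  if telemetry.sense()["grip_width"]>.1:
    g=arm.move_straight(X0+.16*ey+[0,0,.001],v=.07,guard=18); st(f"pull {g}")
for n in("top","side"): cv2.imwrite(f"pics/{n}1.png",imaging.read_camera(n)[:,:,::-1])
a=cv2.imread("pics/top1.png")[100:300,240:480];b=cv2.imread("pics/side1.png")[120:320,200:360]
cv2.imwrite("pics/m1.png",np.hstack([cv2.resize(a,None,fx=2,fy=2),cv2.resize(b,None,fx=2,fy=2)]))
E
```

```text
above 2.8 [ 0.5582 -0.1459  0.2072] [-0.4  0.2 -0.5] [-0.02 -0.04  0.03] 1.001 0.0
down False 4.0 [ 0.5589 -0.1451  0.1079] [0.1 0.6 0.7] [-0.01  0.   -0.  ] 1.003 0.0
grip 4.6 [ 0.5586 -0.1449  0.1075] [-0.9  0.4  4.2] [-0.04 -0.01  0.03] 0.168 88.7
pull False 7.0 [ 0.6408 -0.008   0.1075] [ 0.   1.1 -2.9] [-0.02 -0.12  0.01] 0.171 87.8
```

View pics/m1.png

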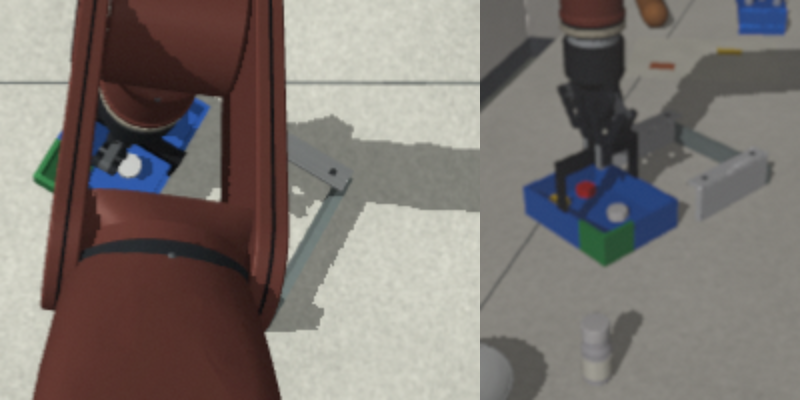

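The tote is clear of the bay: its green corner is at about (605,235) in the side half, with all three caps inside. Now I'll lift and tilt.

```bash
python3 - <<'E'
from h import *
def st(m): s=telemetry.sense(); print(m,round(s["time"],1),np.round(s["position"],4),np.round(s["force"],1),np.round(s["moment"],2),round(s["grip_width"],3),round(s["finger_force"],1))
P=X0+.16*ey
arm.move_straight(P+[0,0,.12],v=.08); st("lift")
arm.move_straight(P+[0,0,.16],rot=quat(1,tilt=36,dirn=138),v=.016); st("tilt")
arm.hold(1.5); st("held")
for n in("top","side"): cv2.imwrite(f"pics/{n}2.png",imaging.read_camera(n)[:,:,::-1])
a=cv2.imread("pics/top2.png")[100:300,220:420];b=cv2.imread("pics/side2.png")[100:300,200:400]
cv2.imwrite("pics/m2.png",np.hstack([cv2.resize(a,None,fx=2,fy=2),cv2.resize(b,None,fx=2,fy=2)]))
E
```

```text
lift 8.8 [ 0.6408 -0.0079  0.2262] [-0.4  0.6 -3.3] [0.03 0.   0.01] 0.171 87.8
tilt 11.4 [ 0.6412 -0.0081  0.267 ] [-0.2  0.  -4.5] [0.71 0.23 0.05] 0.169 88.0
held 12.9 [ 0.6412 -0.008   0.267 ] [-0.   1.  -3.4] [0.74 0.23 0.03] 0.172 88.0
```

View pics/m2.png

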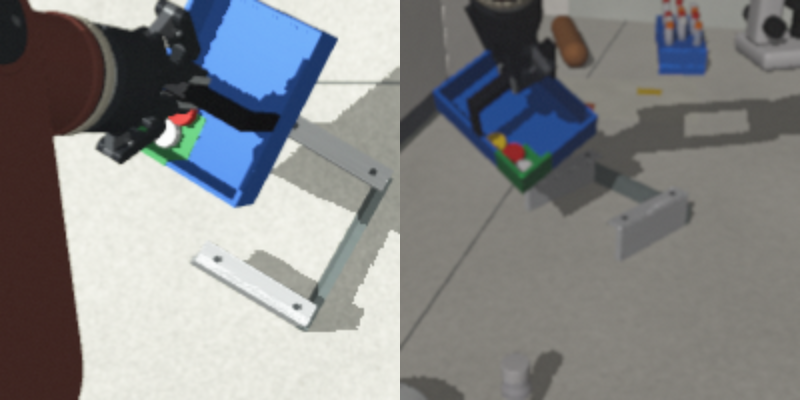

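The tote is held up and tilted, with the caps near the green corner at (525,155) in the right half. Yellow is farther along the wall at (497,142), so I'll zoom in.

```bash
python3 - <<'E'
import cv2,numpy as np
a=cv2.imread("pics/top2.png")[140:200,280:340];b=cv2.imread("pics/side2.png")[150:200,230:290]
cv2.imwrite("pics/m3.png",np.hstack([cv2.resize(a,(400,400),interpolation=2),cv2.resize(b,(400,400*50//60),interpolation=2) if 0 else cv2.resize(cv2.imread("pics/side2.png")[145:205,230:290],(400,400),interpolation=2)]))
E
```

```text
(no output)
```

View pics/m3.png

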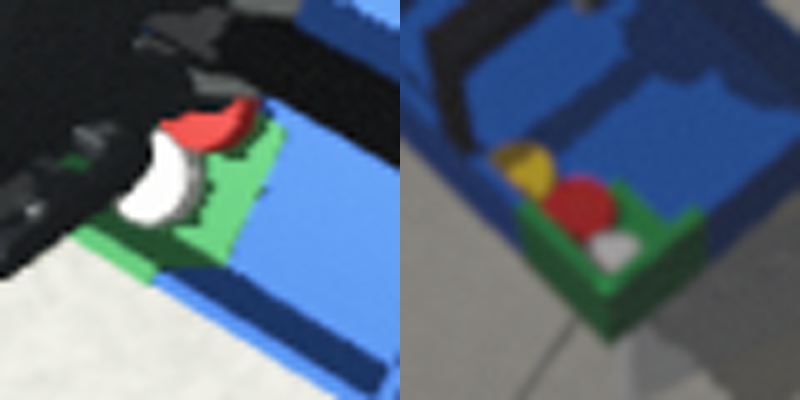

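```bash
python3 - <<'E'
from h import *
s=telemetry.sense(); R=Ro.from_quat(s["tcp_rot"]).as_matrix(); p=s["position"]
# tote axes from tool: x=tool y, z=-tool z
B=np.c_[R[:,1],np.cross(-R[:,2],R[:,1]),-R[:,2]]
print("tilt",np.degrees(np.arccos(B[2,2])))
W=lambda P:np.array(P)@B.T+p-B[:,2]*.106
L=[(-.085,.065,.045),(-.085,.065,0),(.085,.065,.045),(-.085,-.065,.045),(-.066,.046,.017),(-.038,.046,.017),(-.010,.046,.017)]
for n,o in(("side",(230,145)),("top",(280,140))): print(n,np.round((proj(n,W(L))-o)*400/60+(400 if n=="top" and 0 else 0)).tolist())
# back-project cap centres on plane z=.017 in tote from side pic
im=cv2.imread("pics/side2.png")[145:205,230:290].astype(int); b,g,r=im[...,0],im[...,1],im[...,2]
for nm,m in(("red",(r>110)&(g<70)&(b<70)),("yel",(r>110)&(g>90)&(b<70)),("wht",(r>110)&(g>110)&(b>100))):
  v,u=np.nonzero(m)
  if len(u)<5: print(nm,len(u)); continue
  c=np.array([np.median(u)+230,np.median(v)+145])
  f=least_squares(lambda q:(proj("side",W([(q[0],q[1],.017)]))-c).ravel(),[-.05,.04]); print(nm,len(u),c,np.round(f.x,3))
E
```

```text
tilt 36.002049688398884
side [[205.0, 288.0], [209.0, 341.0], [-95.0, -5.0], [459.0, 77.0], [211.0, 257.0], [161.0, 209.0], [113.0, 162.0]]
top [[17.0, 201.0], [95.0, 200.0], [259.0, -358.0], [378.0, 423.0], [140.0, 173.0], [179.0, 87.0], [219.0, -1.0]]
red 65 [256. 175.] [-0.038  0.04 ]
yel 33 [250. 170.] [-0.017  0.042]
wht 808 [242. 193.] [-0.052  0.1  ]
```

White is in the corner, with red and yellow in a row along the +y wall and yellow about 66 mm from the corner. I'll bring them closer together by briefly swinging the tilt direction towards -x, then back.

```bash
cat >>h.py <<'E'
def caps():
  s=telemetry.sense(); R=Ro.from_quat(s["tcp_rot"]).as_matrix(); p=s["position"]
  B=np.c_[R[:,1],np.cross(-R[:,2],R[:,1]),-R[:,2]]; W=lambda P:np.array(P)@B.T+p-B[:,2]*.106
  im=imaging.read_camera("side"); M=np.zeros(im.shape[:2],np.uint8)
  fl=proj("side",W([(x,y,.012) for x,y in((-.08,-.06),(.08,-.06),(.08,.06),(-.08,.06))])); cv2.fillConvexPoly(M,fl.astype(np.int32),1)
  r,g,b=[im[...,k].astype(int) for k in range(3)]; o={}
  for nm,m in(("red",(r>100)&(g<70)&(b<70)),("yel",(r>100)&(g>80)&(b<80)),("wht",(r>95)&(g>95)&(b>90)&(abs(r-b)<30))):
    v,u=np.nonzero(m&(M>0))
    if len(u)<4: o[nm]=None; continue
    c=np.array([u.mean(),v.mean()])
    o[nm]=np.round(least_squares(lambda q:(proj("side",W([(q[0],q[1],.014)]))-c).ravel(),[-.05,.04]).x*1000).astype(int).tolist()+[len(u)]
  return round(s["time"],1),o
E
python3 - <<'E'
from h import *
P=X0+.16*ey; print(caps()); dz=0
for d in(160,178,190,198):
  dz=.01-dz
  try: arm.move_straight(P+[0,0,.16+dz],rot=quat(1,tilt=34,dirn=d),v=.012)
  except arm.MotionError as e: print(d,e); break
  arm.hold(.3); c=caps(); print(d,c)
  k=[c[1][n] for n in("red","yel") if c[1][n]]
  if any(x[1]<28 for x in k): break
dz=.01-dz
arm.move_straight(P+[0,0,.16+dz],rot=quat(1,tilt=36,dirn=138),v=.01)
arm.hold(.8); print(caps(),telemetry.sense()["grip_width"])
E
```

```text
(13.0, {'red': [-39, 39, 67], 'yel': [-17, 42, 44], 'wht': [-62, 42, 33]})
160 (14.4, {'red': [-39, 35, 41], 'yel': [-15, 38, 18], 'wht': [-63, 38, 16]})
178 (15.7, {'red': [-50, 22, 52], 'yel': None, 'wht': None})
(17.7, {'red': [-61, 20, 31], 'yel': [-42, 40, 57], 'wht': [-57, 42, 38]}) 0.17071431070450843
```

```bash
python3 - <<'E'
from h import *
im=imaging.read_camera("side")[:,:,::-1]; cv2.imwrite("pics/m4.png",cv2.resize(im[130:230,200:330],None,fx=5,fy=5,interpolation=2))
s=telemetry.sense(); print(s["position"],s["force"],s["finger_force"],np.abs(s["qd"]).max(),s["time"])
E
```

```text
[ 0.64118203 -0.00793279  0.27695585] [-0.02734804  0.74735866 -3.21669973] 88.08546423912048 0.007387281184670093 17.8083
```

View pics/m4.png

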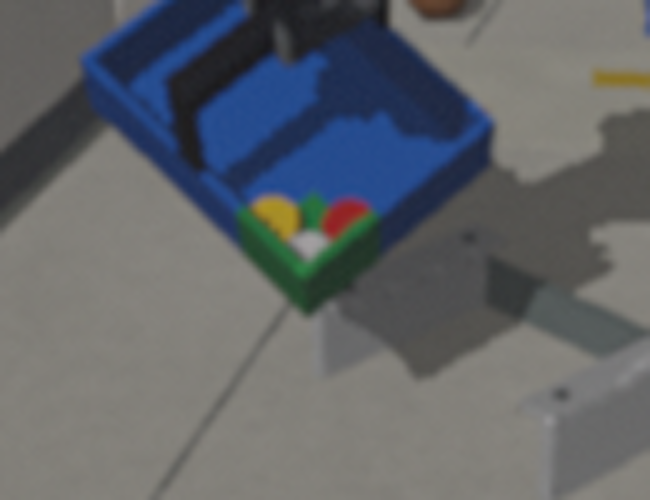

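All three caps are now tight in the green corner: white at (310,243), yellow at (275,217) and red at (348,218). The tote is held steady.

```bash
python3 -c "
from rig import hand_in
print(hand_in())"
```

```text
the job is handed in; nothing more can be done
None
```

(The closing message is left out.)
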